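# Tuck an angle strip under the lap of a marking fixture and hold it flat

### The job

First slide the fixture's stop bolt fully home, through to its keeper in the far cheek. Then pick up the loose aluminium angle strip by its upstand and tuck its thin edge flat along the bed under the hinged lap plate until it butts squarely against the bolt, without lifting the lap. Finish while still holding the strip there, pressed firmly down flat on the bed (do not let go), and leave everything else on the bench where it is.

Things in the scene. Friction and masses are not known exactly. Their poses are not given: they have to be found in the camera images.
- fixture: Low grey metal marking fixture screwed to the bench, base 190 x 100 mm. Origin on the bench, on its middle line. Its level x axis is the tucking direction, z up, +y the side of the bolt's knob. Along x: bed, then the hinged lap plate over it (lip at x = -9 mm, flat part x = 0 to +30), then the bolt's line (x = +40, an 8 mm rod, axis 25 mm above the bench).
- bed: The fixture's smooth steel bed plate, 166 x 70 x 8 mm, fixed, axes as the fixture's. Origin under its centre, 12 mm above the bench, at x = -28 mm of the fixture (so it runs from x = -111 to +55 mm); its top lies 20 mm above the bench.
- keeper (a point): Hole in the outer face of the far (-y) cheek where the bolt ends when home, fixture frame x = 40, y = -46, z = 25 mm. The two cheeks are 10 mm thick walls beside the lap, inner faces at y = +-36 mm, from x = -6 to +78 mm, 47 mm high above the bench.
- track (a point): Middle of the top of the bolt's track, fixture frame x = 40, y = 117, z = 16 mm. The track is 30 mm wide and runs from y = 44 to y = 190 mm, with guide saddles 22 mm wide (x), 11 mm long (y), 34 mm high above the bench at y = 52 and y = 183 mm.
- stop_line (a point): Point on the fixture (axes as the fixture's), on the top of the bed and its middle line: here the middle of the strip's thin edge lies when it butts against the bolt that is home.
- bolt (a joint): Slide of the stop bolt, m: 0 fully withdrawn, 0.090 fully home in the far cheek's keeper. It moves along the fixture's -y, stays where it is left, and slides with about 2 N. It starts withdrawn, anywhere from 0 to 0.035.
- bolt_knob (a point): Grip point on the bolt's knob, an upright steel pin 14 mm across (a 17 mm rim on top) whose top lies 66 mm above the bench; this point lies on its axis 53 mm above the bench. The pin stands over the bolt's track, fingers may straddle it along the fixture's x. When home it stands at y = +76 mm in the fixture's frame.
- lap (a joint): Hinge of the lap plate, rad: 0 lying down (its stop), grows as its lip is lifted. Aluminium, 70 g, only its weight holds it down: the hinge turns freely. Hinge axis along the fixture's y at x = +68 mm, 38 mm above the bench. Lying down it leaves a 5 mm gap over the bed; 0.07 rad lifts the lip by about 5 mm.
- lap_lip (a point): Middle of the lap's front lip, which is bent upwards to about 11 mm above the bed as a lead-in; below it the gap narrows to 5 mm.
- strip: Loose aluminium angle strip, about 130 g: a flat leg 85 x 60 mm (x, y), 3 mm thick, with an upstand along its rear edge. Starts lying on the bench on its flat leg, upstand upwards. Origin at the centre of the flat leg's underside; x points from the upstand to the thin edge, z up.
- strip_upstand (a point): Grip point in the upstand, a rib 10 mm thick (along the strip's x), 60 mm long and 36 mm high over the strip's underside, centred 37.5 mm behind the strip's origin; this point lies 28 mm above the underside.
- strip_edge (a point): Middle of the strip's thin front edge, at its underside, 42.5 mm ahead of the strip's origin.
- file: Hand file with a wooden handle, lying along x between strip and fixture, 190 mm long, up to 16 mm high; bystander, origin under its middle.
- parts_tin: Open white tin of brass parts, 130 x 90 x 45 mm; bystander, origin under its centre.
- blank_tray: Flat black tray of steel blanks, 100 x 100 x 18 mm; bystander, origin under its centre.
- can: Open copper-coloured can, 70 mm across, 50 mm high; bystander, origin under its centre.
- oil_bottle: Clear bottle, 56 mm across, 120 mm high; bystander, origin under its centre.
- paste_jar: Jar with black lid, 68 mm across, 50 mm high; bystander, origin under its centre.
- wood_block: Wooden block 70 x 45 x 30 mm; bystander, origin under its centre.
There are look-alikes about, which are no part of the job. Several things look just like the strip: the one meant starts farthest from the robot's base.

How it is judged (in metres and radians):
On the way, in this order (a step that is already met when the one before it is completed fails the run):
1. the stop bolt is slid home into its keeper (value of joint bolt above 0.084 m), for 0.2 s.
2. the strip's thin edge is under the lap, the bolt still home (value of joint bolt above 0.084 m and x of strip_edge in the frame of fixture above 0.012 m and z of strip_edge in the frame of fixture between 0.017 and 0.025 m and y of strip_edge in the frame of fixture between -0.012 and 0.012 m), for 0.1 s.
At the end, for the whole second after the job is handed in: Bolt home (past 84 of 90 mm), lap down (under 0.03 rad), strip flat on the bed (0.03 rad), its edge within 4 mm of the bolt, 12 mm of the middle line, square to 0.08 rad, at rest; the fingers still hold it and it presses on the bed with over 4 N (value of joint bolt above 0.084 m and value of joint lap below 0.03 rad and x of strip_edge in the frame of fixture between 0.032 and 0.04 m and y of strip_edge in the frame of fixture between -0.012 and 0.012 m and z of strip_edge in the frame of fixture between 0.017 and 0.0225 m and angle between the x axis of strip and the x axis of fixture, either way round below 0.08 rad and angle between strip's own z axis and vertical below 0.03 rad and contact force between strip and bed above 4 N and contact force between the fingers and strip above 3 N and linear speed of strip below 0.01 m/s); the arm keeps its last pose, push and grip.
It fails at once if the lap is lifted (more than 0.07 rad, about 5 mm at its lip) (value of joint lap above 0.07 rad).
It fails at once if a bystander is shifted by more than 30 mm (distance of any of file, parts_tin, blank_tray, can, oil_bottle, paste_jar, wood_block from where it was at the start of the episode above 0.03 m).
It also fails if it takes over 53 s, if anything falls off the work surface, if the arm or the gripper's body presses on something with over 40 N, if the wrist force passes 120 N, or if a joint passes its speed limit or range.

### The arm

A 7-joint arm with a two-finger parallel gripper is mounted at the origin on the work surface. World frame = base frame: x ahead of the robot, y to its left, z up, the work surface at z = 0. Lengths are in mm, angles in rad, forces in N, time in s.
With the tool pointing down it reaches from about 400 to 875 mm from the base axis. Payload 19.3 kg.
Tool frame: the origin (TCP) lies at the very end of the fingers, on their centre line; the grasp point (between the pads) lies 19 mm behind it (grip_point_offset is the z of the grasp point in the tool frame, in mm); z points along the fingers, x is the direction in which the jaws open and shut, and the axes are right-handed (so a half turn about z gives the same grasp; the last joint's range is limited). The gripper opens to 85 mm and grips with 20 to 120 N. Pads are 22 mm wide; open, the fingers measure 114 mm over their backs; the gripper's body (76 mm by 85 mm) begins 54 mm behind the grasp point. The pads swing forward as they close: fully open they stand 13 mm farther back than shut.
Start: joints at [-0.07, 0.521, -0.036, 1.599, 0.021, 1.021, -0.113], TCP at [624.992, -0.025, 231.291] pointing down, gripper open.
Joint ranges: [-2.91, 2.91], [-0.3, 2.13], [-1.5, 1.42], [0.17, 2.43], [-1.26, 4.41], [0.16, 1.93], [-2.52, 2.52]. Speed limits (rad/s): [1.89, 1.89, 2.39, 2.39, 3.01, 3.01, 3.01].

### API

Orientations are given as a 3x3 rotation matrix whose columns are the frame's x, y, z axes.
In Python, from workcell import movep, movel, goto_joints, open_gripper, clamp, wait, inverse_kinematics, read_state, camera, PlanningError, finish_job, grip_point_offset gives the robot as it stands. Calls block until the motion is done:
- movep(position, orientation): joint-space move of the TCP to a pose.
- movel(position, frame=None, max_speed=150, guard=None): straight line of the TCP; frame=None keeps the orientation; max_speed is the mean speed in mm/s. With guard (N) it stops when the force on the tool has changed by that much, and returns True; else False.
- goto_joints(angles): joint-space move.
- open_gripper() and clamp(): open the fingers fully, or close them until they stop; the grip force is fixed at half the most.
- wait(seconds).
- inverse_kinematics(position, orientation): joint angles nearest the present ones, or None.
- read_state(): the state.
- camera(name): name is "scene" or "side" or "wrist"; returns a dict with "image" (384x512x3 uint8, blue, green, red), "range_z" (384x512 float32, mm along the optical axis (not along the pixel's ray), 0 where there is no reading), "fx", "fy", "cx", "cy" (pixels), "cam_to_world" (4x4, takes a point from camera to world coordinates). Camera axes: x right, y up, looking along -z (the intrinsics and any distortion apply to the point x, -y, -z); pixel columns grow to the right and rows downward; lengths in mm; the calibration is good to about 2 mm. A picture is of the moment at which its call begins.
A pose or a line that the arm cannot do raises PlanningError and nothing moves.
- finish_job(): hands the job in, once; it reports no verdict.
The state is a dict: "time": time; "qpos": joint angles; "qvel": joint speeds; "joint_efforts": joint torques, N m; "eef_pos": TCP position; "tool_rot": TCP orientation; "ft_force": force on the tool from outside, world axes, zero at the start; "torque": the same for the moment, N m; "finger_gap": finger opening in mm.
Only numpy, scipy, OpenCV 4.12 (cv2) and the standard library are available. Lean on these libraries where they do the work, as an engineer would, in place of code of your own. Each camera call takes 0.05 s, during which the arm holds its last target.

## Working session

There is one attempt and no reset: what is moved stays moved. The work goes in short steps, each a Python script; the robot and the scene stay as the last script left them, time stands still between calls to the robot, and variables do not carry over. Pictures are saved under pics/ and viewed, and the job is handed in when it is done.

```bash
ls; mkdir -p pics
python3 - <<'E'
from workcell import *
import cv2,numpy as np,pickle
D={}
for n in ["scene","side","wrist"]:
    c=camera(n);D[n]=c;cv2.imwrite(f"pics/{n}0.png",c["image"])
    print(n,c["fx"],c["fy"],c["cx"],c["cy"],[k for k in c if k not in("image","range_z")]);print(np.round(c["cam_to_world"],3), (c["range_z"]>0).mean())
pickle.dump(D,open("d0.pkl","wb"))
s=read_state();print(s["time"],s["eef_pos"],s["tool_rot"],s["finger_gap"],grip_point_offset)
E
```

```text
pics
scene 458.065584836147 458.065584836147 253.10991295350487 189.4303817520839 ['fx', 'fy', 'cx', 'cy', 'cam_to_world']
[[ 8.560000e-01 -3.410000e-01  3.890000e-01  1.089290e+03]
 [ 5.170000e-01  5.750000e-01 -6.340000e-01 -1.044635e+03]
 [-7.000000e-03  7.440000e-01  6.680000e-01  1.125259e+03]
 [ 0.000000e+00  0.000000e+00  0.000000e+00  1.000000e+00]] 0.9954884847005209
side 427.950529715376 427.950529715376 257.2239610168016 191.90115146428911 ['fx', 'fy', 'cx', 'cy', 'cam_to_world']
[[-9.990000e-01  2.800000e-02 -2.800000e-02  4.493530e+02]
 [-4.000000e-02 -7.820000e-01  6.220000e-01  7.894270e+02]
 [-4.000000e-03  6.220000e-01  7.830000e-01  1.060188e+03]
 [ 0.000000e+00  0.000000e+00  0.000000e+00  1.000000e+00]] 0.9961954752604166
wrist 291.94814586512337 291.94814586512337 254.50065981680262 187.4857961782968 ['fx', 'fy', 'cx', 'cy', 'cam_to_world']
[[ 1.00000e+00  1.00000e-03  2.00000e-03  6.23633e+02]
 [-2.00000e-03  9.61000e-01  2.78000e-01  6.94470e+01]
 [-1.00000e-03 -2.78000e-01  9.61000e-01  3.72987e+02]
 [ 0.00000e+00  0.00000e+00  0.00000e+00  1.00000e+00]] 0.9959309895833334
0.15 [ 6.24772719e+02 -1.30713932e-03  2.30902782e+02] [[ 9.99999696e-01  2.04840757e-05 -7.79456956e-04]
 [ 2.04629353e-05 -9.99999999e-01 -2.71298775e-05]
 [-7.79457512e-04  2.71139193e-05 -9.99999696e-01]] 85.14285544594935 -18.700000000000003
```

View pics/scene0.png

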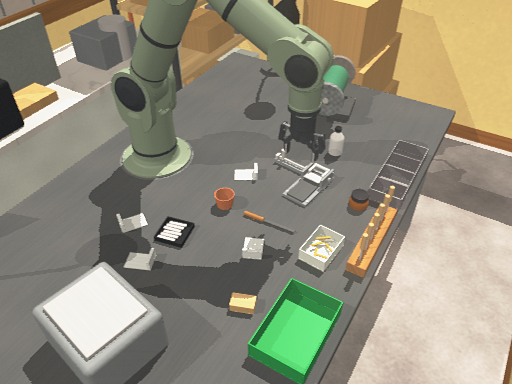

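View pics/side0.png

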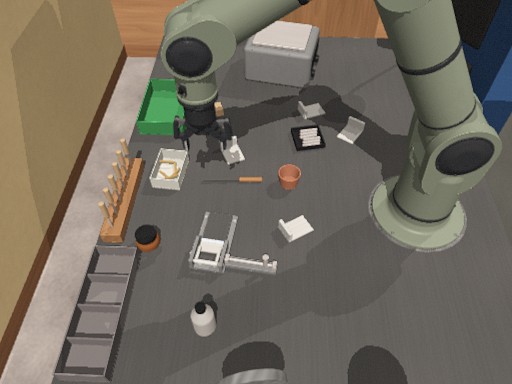

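View pics/wrist0.png

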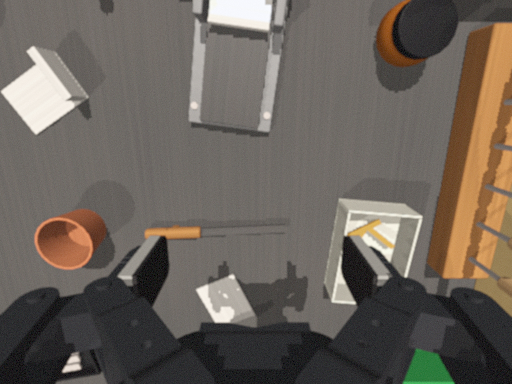

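```bash
cat > h.py <<'E'
import cv2,numpy as np,pickle
def pts(c):
    z=c["range_z"];h,w=z.shape;u,v=np.meshgrid(np.arange(w),np.arange(h))
    P=np.stack([(u-c["cx"])/c["fx"]*z,-(v-c["cy"])/c["fy"]*z,-z],-1)
    M=c["cam_to_world"];return P@M[:3,:3].T+M[:3,3]
def ray(c,u,v,h):
    M=c["cam_to_world"];d=M[:3,:3]@np.array([(u-c["cx"])/c["fx"],-(v-c["cy"])/c["fy"],-1]);o=M[:3,3]
    return o+d*(h-o[2])/d[2]
E
python3 - <<'E'
from h import *
D=pickle.load(open("d0.pkl","rb"))
P=pts(D["scene"])
for u,v in [(246,175),(131,223),(136,263),(253,250),(225,200),(268,222),(175,232),(242,303),(322,248),(358,200),(336,140),(300,300)]: print(u,v,np.round(P[v,u],0))
for n in ["scene","wrist","side"]:
    Q=pts(D[n]); m=(Q[...,2]>-300)&(abs(Q[...,2])<3)&(D[n]["range_z"]>0); print(n,np.median(Q[...,2][m]))
    I=D[n]["image"]
s=D["scene"]["image"]
cv2.imwrite("pics/sc_crop0.png",cv2.resize(s[140:280,100:350],None,fx=3,fy=3,interpolation=cv2.INTER_CUBIC))
s=D["side"]["image"]
cv2.imwrite("pics/si_crop0.png",cv2.resize(s[90:290,180:380],None,fx=3,fy=3,interpolation=cv2.INTER_CUBIC))
E
```

```text
246 175 [370.  78.   2.]
131 223 [ 167. -337.    2.]
136 263 [ 303. -462.    7.]
253 250 [ 600. -250.   34.]
225 200 [377. -77.   0.]
268 222 [ 569. -101.   10.]
175 232 [ 330. -301.   14.]
242 303 [ 672. -429.   30.]
322 248 [ 771. -106.    2.]
358 200 [800. 112.  51.]
336 140 [606. 364.  74.]
300 300 [ 801. -322.    8.]
scene 0.07447127540899601
wrist -0.30520292340975175
side 0.17040423814489714
```

View pics/sc_crop0.png

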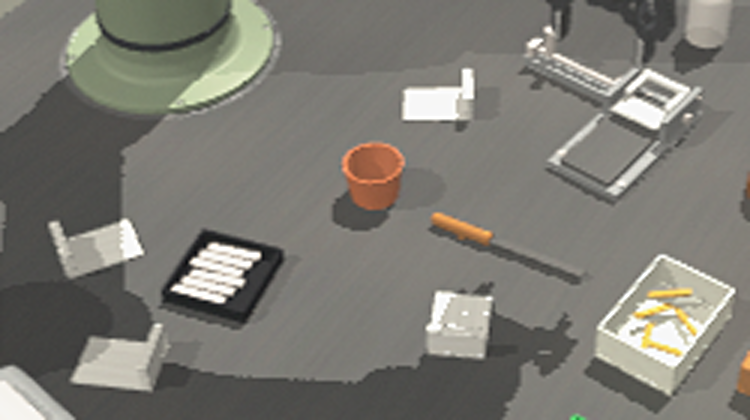

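View pics/si_crop0.png

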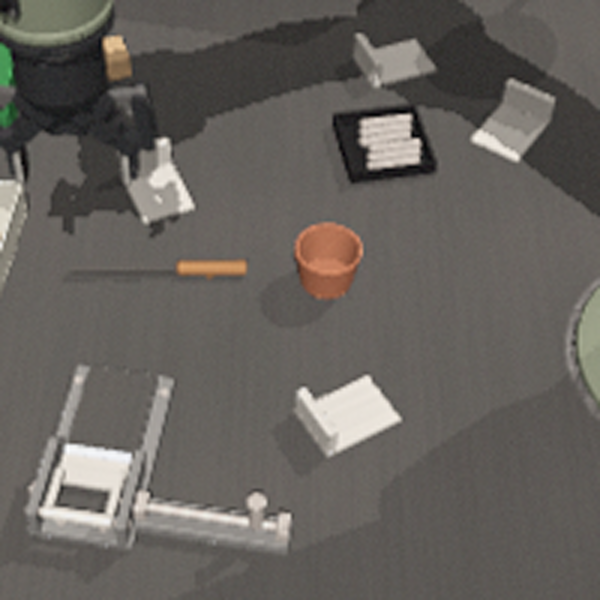

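```bash
python3 - <<'E'
from h import *
D=pickle.load(open("d0.pkl","rb"))
for n in ["scene","side","wrist"]:
    P=pts(D[n]);I=D[n]["image"]
    R=(P[...,0]>400)&(P[...,0]<800)&(P[...,1]>20)&(P[...,1]<330)&(P[...,2]>8)&(P[...,2]<75)
    im=np.zeros((384,512,3),np.uint8)
    X=P[R];
    # topdown height map 1.5mm
    H=np.zeros((310,400),np.uint8)
    H[(330-X[:,1]).astype(int).clip(0,309),(X[:,0]-400).astype(int)]=(X[:,2]*3.4).clip(0,255)
    cv2.imwrite(f"pics/h_{n}.png",cv2.resize(cv2.applyColorMap(H,cv2.COLORMAP_JET),None,fx=1.8,fy=1.8,interpolation=cv2.INTER_NEAREST))
    # strip
    R=(np.hypot(P[...,0]-600,P[...,1]+230)<90)&(P[...,2]>1.5)&(P[...,2]<60)
    X=P[R];print(n,len(X))
    if len(X):print(np.histogram(X[:,2],bins=range(0,60,3))[0])
E
python3 -c "
import cv2,numpy as np
a=[cv2.imread(f'pics/h_{n}.png') for n in ['scene','wrist']]
cv2.imwrite('pics/h2.png',cv2.resize(np.vstack(a),(520,800)) if 0 else cv2.resize(np.hstack(a),(800,310),interpolation=cv2.INTER_NEAREST))"
```

```text
scene 722
[298 232  38  13  16  11  10  14  10  10  19  26  22   3   0   0   0   0
   0]
side 579
[251 221  36  12   8   3   9   5   7   8   4   9   6   0   0   0   0   0
   0]
wrist 1839
[1033  680   24   26   24   18   18    9    7    0    0    0    0    0
    0    0    0    0    0]
```

View pics/h2.png

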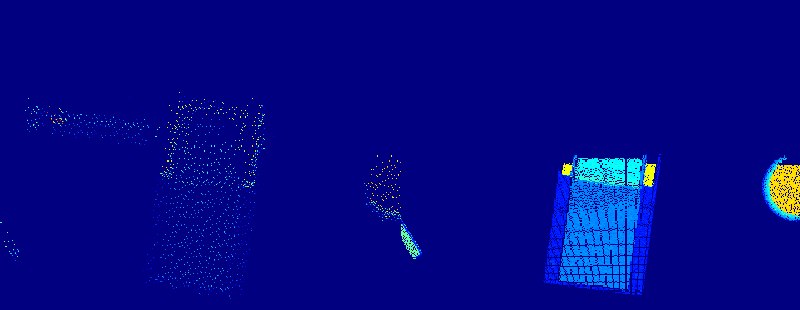

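View pics/h_side.png

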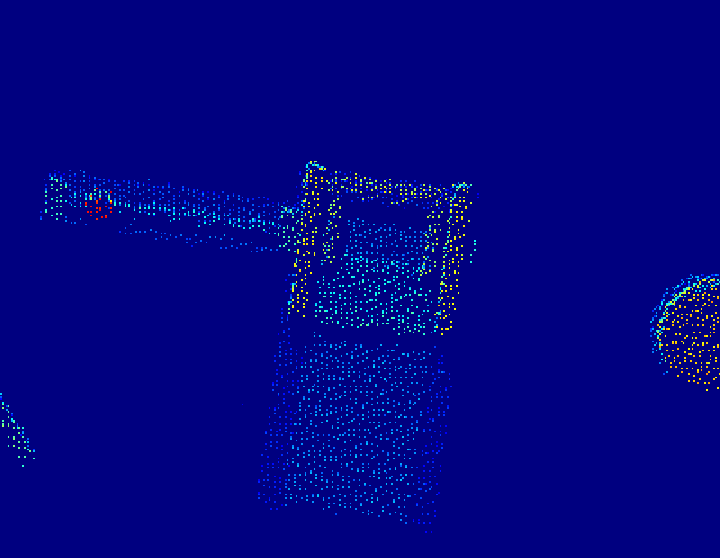

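Run:
```python
from workcell import *
from h import *
R=np.array([[1,0,0],[0,-1,0],[0,0,-1.]])
movep([540,110,270],R)
wait(0.2)
c=camera("wrist");c2=camera("side");pickle.dump([c,c2],open("d1.pkl","wb"))
cv2.imwrite("pics/w1.png",c["image"])
s=read_state();print(s["time"],s["eef_pos"],s["ft_force"])
```

```text
1.0833 [540.23926738 109.38405544 269.62522215] [ 0.88528472 -0.31281004 -0.22709085]
```

View pics/w1.png

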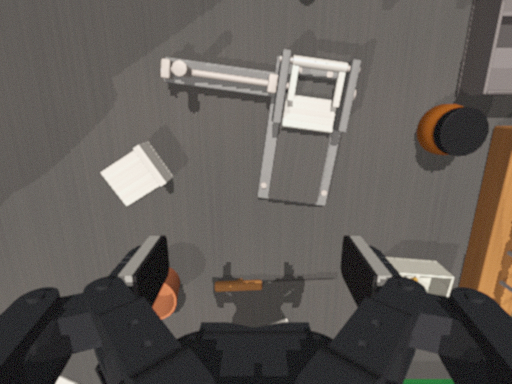

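Run:
```python
from h import *
c,c2=pickle.load(open("d1.pkl","rb"));D=pickle.load(open("d0.pkl","rb"))
def fit(n,c):
    P=pts(c)
    def sel(z0,z1,x0=500,x1=720,y0=30,y1=300):
        return P[(P[...,0]>x0)&(P[...,0]<x1)&(P[...,1]>y0)&(P[...,1]<y1)&(P[...,2]>z0)&(P[...,2]<z1)]
    # bed rect footprint (base) z>9
    B=sel(9,50,x0=530,x1=680)
    r=cv2.minAreaRect(B[:,:2].astype(np.float32));print(n,"base/all rect",np.round(r[0],1),np.round(r[1],1),round(r[2],2),len(B))
    C=sel(44,50,x0=530,x1=680)
    if len(C)>20:
        r=cv2.minAreaRect(C[:,:2].astype(np.float32));print("  cheek rect",np.round(r[0],1),np.round(r[1],1),round(r[2],2),len(C),np.median(C[:,2]))
    B=sel(18.5,22,x0=530,x1=680,y1=150)
    if len(B)>20:
        r=cv2.minAreaRect(B[:,:2].astype(np.float32));print("  bed rect",np.round(r[0],1),np.round(r[1],1),round(r[2],2),len(B))
    K=sel(60,72,x0=400,x1=530,y0=150,y1=260)
    if len(K):print("  knob",np.round(K.mean(0),1),np.round(K.min(0)),np.round(K.max(0)),len(K))
    S=sel(30,40,x0=400,x1=560,y0=150,y1=260)
    if len(S):print("  saddles",np.round(S.min(0)),np.round(S.max(0)))
fit("w1",c);fit("side1",c2);fit("scene0",D["scene"]);fit("side0",D["side"]);fit("wrist0",D["wrist"])
s=c["image"];cv2.imwrite("pics/w1c.png",cv2.resize(s[40:215,150:370],None,fx=3.4,fy=3.4,interpolation=cv2.INTER_CUBIC))
```

```text
w1 base/all rect [588.7 139. ] [193.  136.1] 82.38 11690
  cheek rect [611.7 191.1] [83.7 92.1] 82.38 1276 46.346735437569095
  bed rect [599.8  99.7] [109.7  71.2] 81.8 3415
  knob [455.7 216.2  64.9] [448. 208.  62.] [463. 224.  67.] 191
  saddles [426. 192.  30.] [559. 230.  40.]
side1 base/all rect [587.9 140.5] [195.  135.3] 81.48 2128
  cheek rect [611.1 191.8] [85.4 92.3] 82.17 202 46.48561689502111
  bed rect [602.8  92.9] [97.5 80.4] 81.85 379
  knob [454.9 216.7  65. ] [448. 208.  62.] [461. 225.  68.] 30
  saddles [426. 191.  30.] [560. 233.  40.]
scene0 base/all rect [592.2 136.9] [201.3 134.4] 85.22 1113
  cheek rect [611.5 187. ] [86.3 94.9] 83.43 71 46.73649082774568
  bed rect [601.   97.9] [117.8  78.4] 76.11 208
  knob [452.4 214.1  63.2] [447. 211.  60.] [460. 224.  67.] 7
  saddles [426. 194.  30.] [559. 233.  38.]
side0 base/all rect [588.2 140.4] [194.9 134.7] 81.7 2128
  cheek rect [611.3 192.5] [86.2 92.1] 82.63 220 46.659978075297374
  bed rect [602.3  97.4] [105.1  78.5] 81.85 390
  knob [454.8 216.7  64.5] [448. 208.  60.] [461. 225.  70.] 31
  saddles [426. 193.  30.] [560. 232.  39.]
wrist0 base/all rect [601.2 112.6] [143.2 100.1] 82.35 11108
  cheek rect [607.8 156.9] [22.9 92.9] 87.71 403 46.257102385902385
  bed rect [604.2  99.5] [109.9  79.1] 82.35 5420
```

View pics/w1c.png

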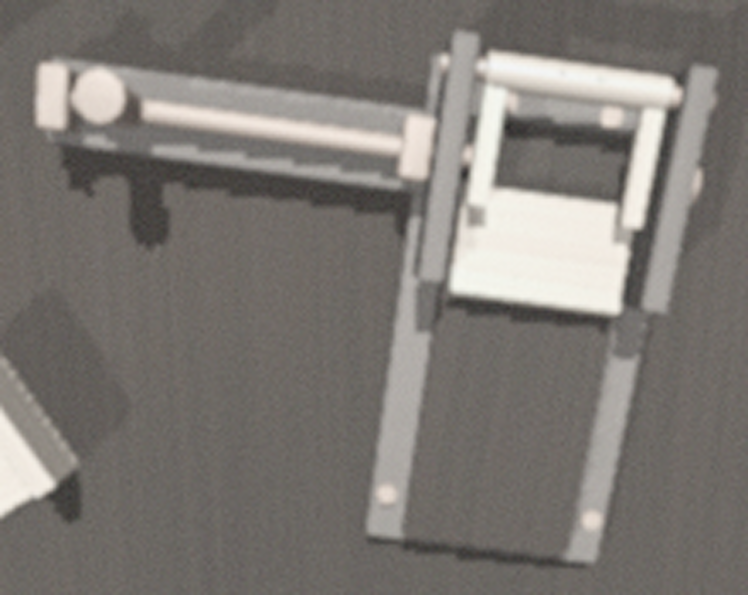

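```bash
cat >> h.py <<'E'
th=np.deg2rad(82.38);f=np.array([np.cos(th),np.sin(th)]);fy=np.array([-f[1],f[0]])
O=np.array([611.6,191.3])-36*f
def F(x,y,z): return np.r_[O+x*f+y*fy,z]
def RT(d): # tool x along d (2D), z down
    x=np.r_[d,0];z=np.array([0,0,-1.]);return np.stack([x,np.cross(z,x),z],1)
def inF(p): p=np.asarray(p)[:2]-O;return p@f,p@fy
E
python3 - <<'E'
from workcell import *
from h import *
for s in (1,-1):
    for p in (F(40,158,110),F(40,76,36),F(-44,0,30),[600,-250,40]):
        q=inverse_kinematics(p,RT(s*f));print(s,np.round(p),None if q is None else np.round(q,2))
c,_=pickle.load(open("d1.pkl","rb"));D=pickle.load(open("d0.pkl","rb"))
for n in("wrist","side","scene"):
    c=D[n];P=pts(c);S=P[(np.hypot(P[...,0]-600,P[...,1]+230)<75)&(P[...,2]>1.7)&(P[...,2]<42)]
    r=cv2.minAreaRect(S[:,:2].astype(np.float32));print(n,np.round(r[0]),np.round(r[1]),r[2])
    U=S[S[:,2]>24]
    if len(U)>5:
        r=cv2.minAreaRect(U[:,:2].astype(np.float32));print("  up",np.round(r[0]),np.round(r[1]),r[2],U[:,2].max())
E
```

```text
1 [456. 216. 110.] [-0.29  0.53 -0.36  2.    0.29  0.66  0.6 ]
1 [537. 205.  36.] [-0.26  0.73 -0.3   1.85  0.35  0.61  0.66]
1 [601. 112.  30.] [-0.08  0.78 -0.3   1.75  0.34  0.66  0.87]
1 [ 600 -250   40] [ 0.48  0.8  -0.27  1.64  0.29  0.73  1.51]
-1 [456. 216. 110.] [-0.73  0.53  0.23  2.03 -0.2   0.61 -2.07]
-1 [537. 205.  36.] [-0.62  0.73  0.21  1.87 -0.27  0.56 -1.94]
-1 [601. 112.  30.] [-0.44  0.79  0.24  1.77 -0.29  0.62 -1.74]
-1 [ 600 -250   40] [ 0.14  0.82  0.26  1.66 -0.3   0.7  -1.16]
wrist [ 596. -219.] [ 94. 120.] 46.10355758666992
  up [ 619. -238.] [6. 1.] 11.62430477142334 26.269935654716903
side [ 599. -224.] [148. 135.] 8.604991912841797
  up [ 594. -250.] [60. 16.] 27.32266616821289 37.99970174220766
scene [ 599. -231.] [144. 142.] 52.34443664550781
  up [ 598. -254.] [57. 18.] 27.961544036865234 40.5303816388689
```

Run:
```python
from workcell import *
from h import *
R=RT(f)
movep(F(40,157.8,120),R)
print(movel(F(40,157.8,36),guard=20))
clamp()
s=read_state();print(s["time"],s["finger_gap"],s["eef_pos"],np.round(s["ft_force"],1))
print(movel(F(40,75,36),max_speed=60,guard=30))
s=read_state();print(s["time"],s["finger_gap"],inF(s["eef_pos"]),s["eef_pos"],np.round(s["ft_force"],1))
c=camera("side");cv2.imwrite("pics/s2.png",cv2.resize(c["image"][180:300,150:320],None,fx=4,fy=4,interpolation=cv2.INTER_CUBIC))
```

```text
False
3.3917 12.112546426975136 [456.1566616  217.24469134  36.38085955] [1.3 5.5 4.7]
False
4.925 11.735080719336612 (np.float64(41.158787152009424), np.float64(75.34714406479318)) [537.60229039 206.40444228  36.4055429 ] [-3.5  5.4  7.2]
```

View pics/s2.png

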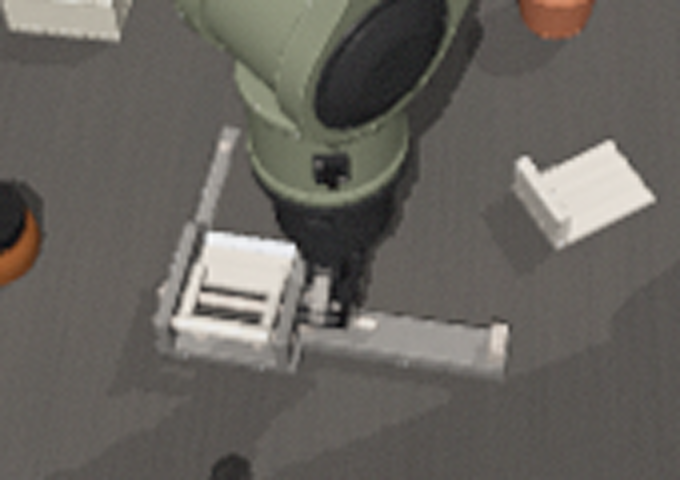

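Run:
```python
from workcell import *
from h import *
print(movel(F(40,70,36),max_speed=20,guard=20))
s=read_state();print(s["time"],s["finger_gap"],inF(s["eef_pos"]),np.round(s["ft_force"],1), np.round(s["ft_force"][:2]@fy,1))
wait(0.2)
open_gripper()
p=read_state()["eef_pos"]
movel(np.r_[p[:2],120])
movep([540,110,270],np.array([[1,0,0],[0,-1,0],[0,0,-1.]]))
c=camera("wrist");c2=camera("side");pickle.dump([c,c2],open("d2.pkl","wb"))
cv2.imwrite("pics/w2.png",cv2.resize(c["image"][30:215,150:370],None,fx=3.2,fy=3.2,interpolation=cv2.INTER_CUBIC))
for c in(c,c2):
    P=pts(c);K=P[(P[...,2]>60)&(P[...,2]<72)&(abs(P[...,0]-537)<40)&(abs(P[...,1]-206)<40)];print(np.round(K.mean(0),1),len(K),inF(K.mean(0)))
print(read_state()["time"])
# go look at the strip
movep([600,-330,290],np.array([[1,0,0],[0,-1,0],[0,0,-1.]]));wait(.1)
c=camera("wrist");c2=camera("side");c3=camera("scene");pickle.dump([c,c2,c3],open("d3.pkl","wb"))
cv2.imwrite("pics/w3.png",c["image"]);print(read_state()["time"])
```

```text
True
5.1917 12.249137391271704 (np.float64(41.24834418444231), np.float64(75.43224975483889)) [-3.8  0.7 13. ] 3.9
[536.9 205.2  65. ] 184 (np.float64(39.83684125703011), np.float64(75.91662487236927))
[536.1 206.2  65.4] 29 (np.float64(40.780417738605806), np.float64(76.79752198231283))
7.9083
9.7917
```

View pics/w2.png

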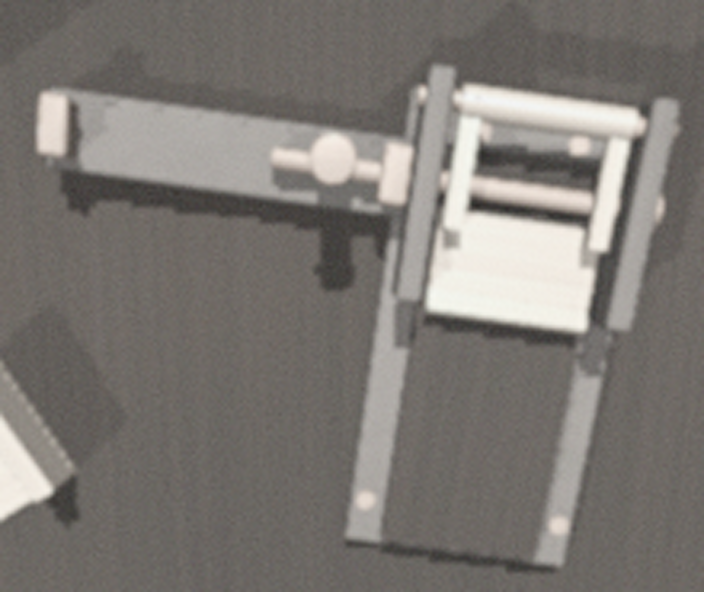

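View pics/w3.png

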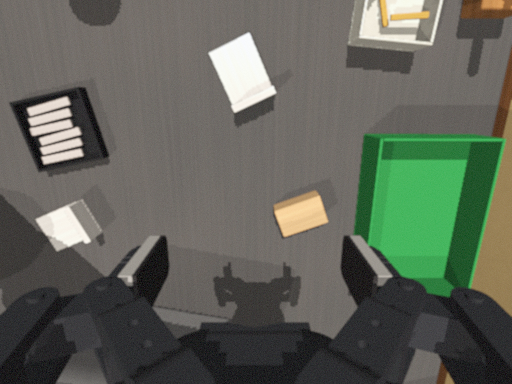

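The bolt is home: the rod spans both cheeks and the knob is at y≈76. Four things look like the strip, here by scene pixel:

| Scene pixel | Distance from base |
|---|---|
| (246,173) | about 378 mm |
| (131,221) | about 376 mm |
| (140,261) | about 552 mm |
| (253,247) | about 650 mm |

The last is farthest, so it is the one meant. I'll measure it now and confirm it in a crop.

Run:
```python
from h import *
c,c2,c3=pickle.load(open("d3.pkl","rb"))
for c,n in((c,"w"),(c2,"side"),(c3,"scene")):
    P=pts(c);g=c["image"].max(2)
    A=(np.hypot(P[...,0]-600,P[...,1]+225)<85)&(P[...,2]>-3)&(P[...,2]<45)
    S=P[A&(P[...,2]>1.7)&(g>110)];U=S[S[:,2]>33]
    for X,l in((S,"all"),(U,"top")):
        if len(X)>8:
            r=cv2.minAreaRect(X[:,:2].astype(np.float32));print(n,l,np.round(r[0],1),np.round(r[1],1),round(r[2],2),len(X),np.round(np.median(X[:,2]),1))
c=pickle.load(open("d3.pkl","rb"))[0]
cv2.imwrite("pics/w3c.png",cv2.resize(c["image"][20:130,180:310],None,fx=4.5,fy=4.5,interpolation=cv2.INTER_CUBIC))
```

```text
w all [ 602.3 -224.1] [159.9 154.3] 45.74 2538 2.9
w top [ 597.4 -254. ] [59.8  9.9] 24.36 367 35.5
side all [ 588.  -230.7] [ 63.1 124.7] 24.33 371 5.6
side top [ 596.8 -253.1] [58.8 12.7] 27.94 45 36.0
scene all [ 598.  -225.8] [160.3 167.3] 45.9 598 3.9
scene top [ 598.3 -253.4] [56.7 12.3] 23.6 51 36.0
```

View pics/w3c.png

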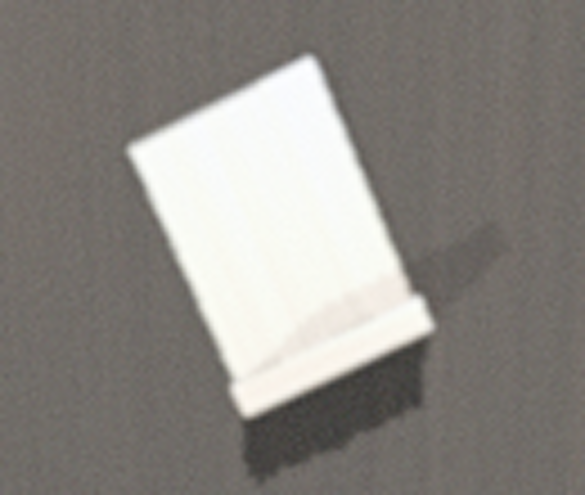

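The crop shows a leg of about 85 x 60 mm at wrist (242,70), with the upstand along its lower edge at (252,97). The upstand measures 59.8 x 9.9 mm and its top is at z≈35.5, which fits the description, so I'm grasping it.

Run:
```python
from workcell import *
from h import *
a=np.deg2rad(114.36);d=np.array([np.cos(a),np.sin(a)])
R=RT(d);p=np.array([597.4,-254.0])
movep(np.r_[p,100],R)
print(movel(np.r_[p,9.5],guard=20))
clamp()
s=read_state();print(s["time"],s["finger_gap"],s["eef_pos"],np.round(s["ft_force"],1))
movel(np.r_[p,110])
s=read_state();print(s["finger_gap"],np.round(s["ft_force"],1))
movep(np.r_[F(-100,0,110)],RT(f));wait(0.2)
s=read_state();print(s["time"],s["finger_gap"],inF(s["eef_pos"]),np.round(s["ft_force"],1),s["tool_rot"][:,2])
L=[camera(n) for n in("wrist","side","scene")];pickle.dump(L,open("d4.pkl","wb"))
cv2.imwrite("pics/w4.png",L[0]["image"])
cv2.imwrite("pics/s4.png",L[1]["image"])
```

```text
False
12.7083 9.051004051928897 [ 597.49130127 -254.00684286    9.78169641] [-2.5  0.9  6.2]
9.051235755988797 [-0.6 -1.1 -1.3]
14.9083 8.82156812250263 (np.float64(-101.15844669939433), np.float64(-0.3022140335562038)) [-1.   0.2 -1.5] [-1.60687039e-04 -2.45173931e-04 -9.99999957e-01]
```

View pics/w4.png

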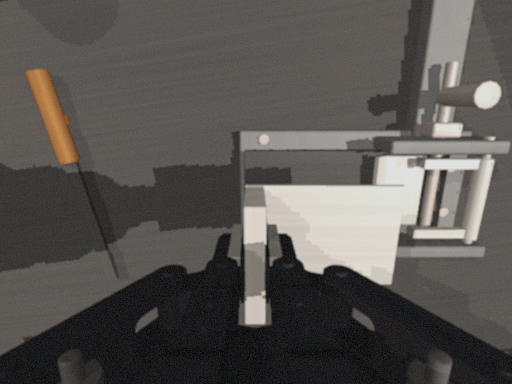

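View pics/s4.png

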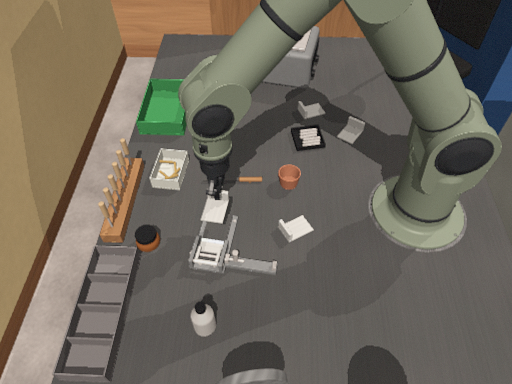

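```bash
cat >> h.py <<'E'
def meas(c,z0,z1,xr,yr):
    P=pts(c);q=P[...,:2]-O;X=q@f;Y=q@fy
    m=(P[...,2]>z0)&(P[...,2]<z1)&(X>xr[0])&(X<xr[1])&(Y>yr[0])&(Y<yr[1])
    return np.stack([X[m],Y[m],P[...,2][m]],1)
E
python3 - <<'E'
from h import *
L=pickle.load(open("d4.pkl","rb"))
for n,c in zip(("w","side","scene"),L):
    S=meas(c,98,110,(-85,0),(-45,45))
    A=np.c_[S[:,:2],np.ones(len(S))]
    k=np.linalg.lstsq(A,S[:,2],rcond=None)[0]
    r=cv2.minAreaRect(S[:,:2].astype(np.float32))
    print(n,len(S),"plane",np.round(k,4),"rect",np.round(r[0],1),np.round(r[1],1),round(r[2],2),np.round(S.min(0),1),np.round(S.max(0),1))
E
```

```text
w 9447 plane [ 7.00000e-04 -3.00000e-04  1.02756e+02] rect [-53.3  -0.9] [60.8 63.4] 89.92 [-85.  -31.4  99.8] [-21.7  29.5 105.3]
side 416 plane [2.500000e-03 5.000000e-04 1.035549e+02] rect [-52.8  -0.1] [64.1 61. ] 0.63 [-84.7 -30.7  98.2] [-20.6  30.5 109.7]
scene 120 plane [-8.200000e-03 -4.900000e-03  1.025453e+02] rect [-51.7  -2.5] [57.4 65.1] 88.72 [-84.9 -31.5  98.2] [-19.1  25.6 107.9]
```

Run:
```python
from workcell import *
from h import *
movel(F(-101,0.5,36),max_speed=80);wait(.2)
s=read_state();print(s["time"],s["eef_pos"],np.round(s["ft_force"],1))
print(movel(F(-101,0.5,24),max_speed=15,guard=6))
s=read_state();print(s["time"],s["finger_gap"],inF(s["eef_pos"]),s["eef_pos"][2],np.round(s["ft_force"],1),s["tool_rot"][:,2])
wait(.2);s=read_state();print(s["eef_pos"][2],np.round(s["ft_force"],1))
c=camera("wrist");cv2.imwrite("pics/w5.png",c["image"]);pickle.dump(c,open("d5.pkl","wb"))
S=meas(c,19,30,(-85,-12),(-40,40));S=S[abs(S[:,2]-23)<1.5]
A=np.c_[S[:,:2],np.ones(len(S))];print(np.linalg.lstsq(A,S[:,2],rcond=None)[0])
r=cv2.minAreaRect(S[:,:2].astype(np.float32));print(r)
```

```text
16.3333 [593.1591475   55.59270892  36.41565811] [-0.7  0.5 -2. ]
True
16.8417 9.037288986784871 (np.float64(-100.99512044090518), np.float64(0.4832447437061935)) 29.724976417122587 [-1.3  0.2 10.2] [ 9.32024349e-06 -8.19369155e-05 -9.99999997e-01]
29.728084929921508 [-1.3 -0.7  9.4]
[8.04358435e-05 2.32477880e-04 2.26671930e+01]
((-52.00648880004883, 1.5258426666259766), (63.40622329711914, 65.97883605957031), 89.9268569946289)
```

View pics/w5.png

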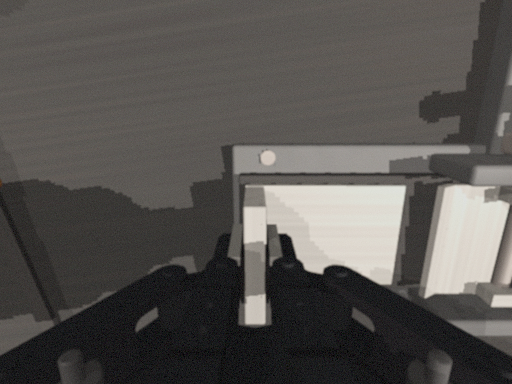

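Run:
```python
from workcell import *
from h import *
for x in (-75,-50):
    print(movel(F(x,0.3,29.6),max_speed=40,guard=15))
    s=read_state();print(s["time"],inF(s["eef_pos"]),s["eef_pos"][2],np.round(s["ft_force"],1),s["finger_gap"])
L=[camera(n) for n in("wrist","side","scene")];pickle.dump(L,open("d6.pkl","wb"))
cv2.imwrite("pics/w6.png",L[0]["image"])
for c in L[:2]:
    S=meas(c,20,36,(2,28),(-20,20));A=np.c_[S[:,:2],np.ones(len(S))];print(np.round(np.linalg.lstsq(A,S[:,2],rcond=None)[0],4))
```

```text
False
17.8917 (np.float64(-74.82104221318389), np.float64(0.0368955256612944)) 29.745930296441745 [-0.7 -0.1  4.4] 9.296404707636178
False
18.6667 (np.float64(-50.08726868279922), np.float64(0.1251490569747141)) 29.726083220620637 [-0.1 -0.7  5.1] 8.748483468608422
[5.00000e-04 8.00000e-04 2.85447e+01]
[-6.31000e-02  2.10000e-03  2.99305e+01]
```

View pics/w6.png

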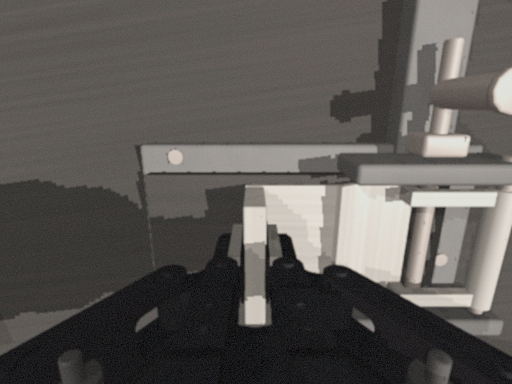

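Run:
```python
from workcell import *
from h import *
b=read_state()["ft_force"]
print(movel(F(-41,0.2,29.4),max_speed=15,guard=10))
s=read_state();print(s["time"],inF(s["eef_pos"]),s["eef_pos"][2],np.round(s["ft_force"],1),"df",np.round((s["ft_force"]-b)[:2]@f,1),s["finger_gap"])
```

```text
False
19.5667 (np.float64(-42.045856074201346), np.float64(-0.24782810582034845)) 29.745845603435825 [-0.4 -5.4 10.9] df -3.9 8.813451521998537
```

Run:
```python
from workcell import *
from h import *
print(movel(F(-40.2,0,29.0),max_speed=10,guard=12))
wait(.5)
s=read_state();print(s["time"],inF(s["eef_pos"]),s["eef_pos"][2],np.round(s["ft_force"],1),s["finger_gap"],s["tool_rot"][:,2],s["tool_rot"][:2,0]@fy)
L=[camera(n) for n in("wrist","side","scene")];pickle.dump(L,open("d7.pkl","wb"))
cv2.imwrite("pics/w7.png",L[0]["image"])
cv2.imwrite("pics/s7.png",cv2.resize(L[1]["image"][170:290,150:300],None,fx=4,fy=4,interpolation=cv2.INTER_CUBIC))
c=L[0]
S=meas(c,26,33,(2,28),(-15,25));A=np.c_[S[:,:2],np.ones(len(S))];print("lap",np.round(np.linalg.lstsq(A,S[:,2],rcond=None)[0],4))
S=meas(c,20,26,(-33,-12),(-28,28));A=np.c_[S[:,:2],np.ones(len(S))];print("strip",np.round(np.linalg.lstsq(A,S[:,2],rcond=None)[0],4))
S=meas(c,52,60,(-60,-30),(-45,45));r=cv2.minAreaRect(S[:,:2].astype(np.float32));print("upstand",r)
K=meas(c,60,72,(20,60),(50,120));print("knob",K.mean(0) if len(K) else None)
for c in L[1:]:
    K=meas(c,60,72,(20,60),(50,120));print("knob",K.mean(0) if len(K) else None)
    S=meas(c,52,60,(-60,-30),(-45,45));print("up",len(S),S.mean(0) if len(S) else 0)
```

```text
False
20.3167 (np.float64(-42.04001341246172), np.float64(-0.2805321830745756)) 29.70952317859998 [ -5.1 -10.   21.8] 8.839521981828039 [-0.00109857 -0.00223374 -0.9999969 ] -0.0013454439655846153
lap [1.00000e-04 1.00000e-03 2.85554e+01]
strip [-3.00000e-04 -3.00000e-04  2.25772e+01]
upstand ((-42.383827209472656, -0.46056365966796875), (28.76655387878418, 60.296634674072266), 16.9521484375)
knob [38.44150395 75.77875012 64.74154293]
knob [40.69252053 76.6039479  65.55251767]
up 35 [-41.83411259  13.30282139  55.83525053]
knob None
up 25 [-46.64539865 -16.68992998  56.63631109]
```

View pics/w7.png

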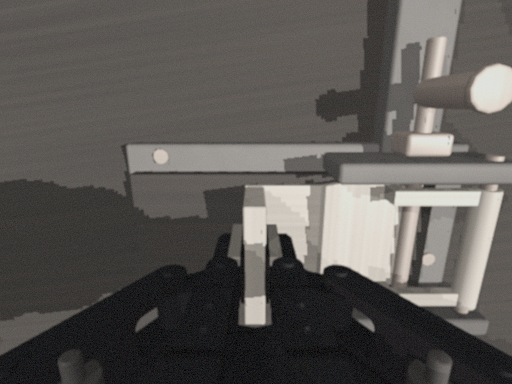

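View pics/s7.png

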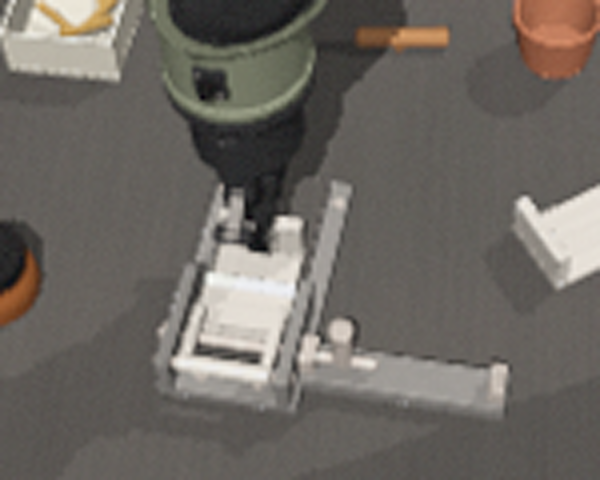

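Run:
```python
from workcell import *
s=read_state();print(s["time"],s["ft_force"],abs(s["qvel"]).max())
finish_job()
```

```text
20.4667 [-5.93683159 -9.38859167 19.95272679] 0.000938236001199953
the job is handed in; nothing more can be done
```

I slid the bolt home, tucked the strip under the lap until it butted against the bolt, and handed the job in at 20.5 s, still gripping it and pressing down. `finish_job()` gives no verdict, so these are my last checks:

- **Bolt:** the knob is at fixture y ≈ 76 mm, which is home, and the rod spans both cheeks.
- **Lap:** its slope against the bed is about 0.0001 rad, so it is down.
- **Strip:** I took the look-alike farthest from the base, about 650 mm away. It lies flat to about 0.0003 rad, is within 1 mm of the middle line, and is square to about 0.001 rad going by the tool's orientation.
- **Hold:** about 20 N down and about 10 N against the bolt. Commanding it nearly 1 mm further did not move it, so it is butted. The last joint speeds were about zero.

**Disagreements:**
- The strip's edge works out at x ≈ 38 mm, against about 36.5 mm expected from the bolt's shape. That is within the 2 mm calibration error and inside the allowed 32–40 mm.
- With the arm in the way, two of the last readings were noisy. The wrist fit of the upstand gave 28.8 x 60.3 mm turned by 17°, so I did not use it to judge squareness. The scene camera could not see the knob.
- I did not re-measure the bystanders at the end; the arm never went low near any of them.

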